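Clear the leak-test bench: unclamp the master block and sort the cartridges by colour

ROBOT

A 6-joint arm with a two-finger parallel gripper is mounted at the origin on the work surface. World frame = base frame: x ahead of the robot, y to its left, z up, the work surface at z = 0. Lengths are in m, angles in rad, forces in N, time in s.
With the tool pointing down it reaches from about 0.3 to 0.775 m from the base axis. Payload 14.6 kg.
Tool frame: the origin (TCP) lies at the centre of the arm's flange, where the gripper is bolted on; the fingertips stand 199 mm ahead of it and the grasp point (between the pads) lies 180 mm ahead of it; z points along the fingers, y is the line along which they close (so a half turn about z gives the same grasp; the last joint's range is limited). The gripper opens to 94 mm and grips with 3 to 60 N. Pads are 16 mm wide; open, the fingers measure 119 mm over their backs; the gripper's body (75 mm by 177 mm) begins 78 mm behind the grasp point.
Start: joints at [-1.182, 0.3, 1.521, -0, 1.321, -0.067], TCP at [0.242, -0.494, 0.405] pointing down, gripper open.
Joint ranges: [-3.03, 3.03], [-0.79, 2.21], [0.23, 2.52], [-1.04, 4.18], [0, 3.07], [-2.55, 2.55]. Speed limits (rad/s): [2.22, 2.22, 2.57, 3.14, 3.14, 3.14].

INTERFACE

Orientations are given as [roll, pitch, yaw] about the fixed x, y, z axes, in that order (R = Rz(yaw) Ry(pitch) Rx(roll)).
In Python, from station import ctrl gives the robot as it stands. The module is installed in compiled form; this text tells all that it offers.
- The arm moves only by the tool servo_tool, never from a script. Its argument "motion" is a list of rows, each a list of 5 numbers: the closure, from 0 (fully open) to 1 (shut), then the shift along the world's x, y, z in cm, then the turn about the world's z in degrees. A call has 1 to 20 rows; each row is the pose to reach, as a shift and turn from the pose commanded when the call began; what a row does not reach only later rows make up. A row lasts 1/8 s, in which the tool goes at most 62.5 mm and 10.7 degrees, less where a joint would pass 70% of its speed; a pose out of reach is approached as far as the arm can. A call with a gripper value outside its range is refused whole. The fingers move at their own pace and stop on an object; "squeeze" is the grip in N (left out, the last holds). Time passes only in rows, so rows that repeat a pose let the fingers close. It gives the time, the measured TCP pose, the force, the opening and the grip force at its end, in the units of the state.
- ctrl.get_obs(): the state, without advancing time (a new reading comes with each control period).
- ctrl.camera(name): name is "scene" or "top" or "wrist"; returns a dict with "image" (400x640x3 uint8, red, green, blue), "fx", "fy", "cx", "cy" (pixels), "dist" ([k1, k2, p1, p2, k3] as OpenCV has them; the pictures are not rectified), "camera_from_world" (4x4, takes a point from world to camera coordinates); the wrist camera has in their place "hand_eye" (4x4, takes a point from camera to tool coordinates, whose origin is the TCP and whose axes are the flange's). Camera axes: x right, y up, looking along -z (the intrinsics and any distortion apply to the point x, -y, -z); pixel columns grow to the right and rows downward; lengths in m; the calibration is good to about 2 mm. A picture is of the moment at which its call begins: read the wrist's pose just before it. There is no depth.
- ctrl.hand_in(): hands the job in; it is judged then, once.
The state is a dict: "time_s": time; "qpos": joint angles; "joint_vel": joint speeds; "tau": joint torques, N m; "ee_pos": TCP position; "eef_rot": TCP orientation; "force": force on the tool from outside, world axes, zero at the start; "moment": the same for the moment, N m; "grip_width": finger opening in m; "grip_force": force on a finger pad.
Only numpy, scipy, OpenCV 4.12 (cv2) and the standard library are available. Lean on these libraries where they do the work, as an engineer would, in place of code of your own. Each camera call takes 0.05 s, during which the arm holds its last target. There are 200 camera calls.

TASK

Flip the toggle clamp fully open and only then lift the freed yellow master block out of the fixture and stand it in a pocket of the yellow-lined tray. Sort the loose cartridges too: the two blue-capped ones into the blue-lined tray, the red-capped one into the red-lined tray, never more than one thing to a pocket. Everything ends standing upright on its pocket floor, with the clamp left open, and nothing gets knocked over on the way.

Things in the scene. Friction and masses are not known exactly. Their poses are not given: they have to be found in the camera images.
- blue_a: Oval cartridge standing upright, 26 mm long (its x) by 18 mm wide (its y) by 50 mm tall, straight-sided, black body, thin brass band, blue cap (top 8 mm); 30 g. Stands loose on the lit bench panel (height 0) in front of the trays, turned at any of a range of yaws. Origin: centre of its underside, z up.
- blue_b: Oval cartridge standing upright, 26 mm long (its x) by 18 mm wide (its y) by 50 mm tall, straight-sided, black body, thin brass band, blue cap (top 8 mm); 30 g. Stands loose on the lit bench panel (height 0) in front of the trays, turned at any of a range of yaws. Origin: centre of its underside, z up. Same kind as blue_a; the two are interchangeable.
- red_a: Oval cartridge standing upright, 26 mm long (its x) by 18 mm wide (its y) by 50 mm tall, straight-sided, black body, thin brass band, red cap (top 8 mm); 30 g. Stands loose on the lit bench panel (height 0) in front of the trays, turned at any of a range of yaws. Origin: centre of its underside, z up.
- block: Yellow master block, 36 mm (its x) by 30 mm (its y) by 44 mm tall, 130 g. Stands in the fixture's nest on the 12 mm thick base plate, so its top is 56 mm above the bench, under the foot of the clamp arm; its x runs along the fixture's x. Origin: centre of its underside, z up.
- tray_blue: Low green tray, fixed to the bench, blue lining on both pocket floors and on its long rims. Outside 120 mm (its x) by 62 mm (its y), 12 mm high overall, floor 4 mm thick. Two square pockets 54 by 54 mm, 8 mm deep, centred at x = -29 and x = +29 mm, split by a 4 mm rib; outer walls 4 mm. Starts empty. Origin: centre of its underside, z up.
- tray_red: Low green tray, fixed to the bench, red lining on both pocket floors and on its long rims. Outside 120 mm (its x) by 62 mm (its y), 12 mm high overall, floor 4 mm thick. Two square pockets 54 by 54 mm, 8 mm deep, centred at x = -29 and x = +29 mm, split by a 4 mm rib; outer walls 4 mm. Starts empty. Origin: centre of its underside, z up.
- tray_yellow: Low green tray, fixed to the bench, yellow lining on both pocket floors and on its long rims. Outside 120 mm (its x) by 62 mm (its y), 12 mm high overall, floor 4 mm thick. Two square pockets 54 by 54 mm, 8 mm deep, centred at x = -29 and x = +29 mm, split by a 4 mm rib; outer walls 4 mm. Starts empty. Origin: centre of its underside, z up.
- fixture: Dark steel clamp fixture, fixed. Origin: on the bench below the nest's middle; x points from nest to clamp hinge (roughly away from the robot), z up. Base plate 12 mm thick, x -40 to 125, y -30 to 30 mm. 5 mm high stops at the block's two x ends (2 mm play); open on both y sides. Hinge axis along y at x = 95, height 72 mm, between cheeks (x 80 to 110, 38 mm wide in all, 82 mm high).
- clamp (a joint): Toggle clamp, one L-shaped lever: 0 = clamped (arm level over the block, handle upright), 1.9 rad = open at its stop (arm up, handle down on the far side). Pushing the handle's top to the fixture's +x lifts the arm, under 3 N. Gravity toggles it: let go below about 0.5 rad it falls shut, past about 0.8 it falls open and stays. Open, the arm's end is about 170 mm above the bench.
- clamp_handle (a point): Top end of the clamp's black handle, on its axis, 90 mm from the hinge axis (162 mm above the bench when clamped). Upper 60 mm: round grip, 18 mm diameter; below it a 10 mm steel rod. Its z points along the handle away from the hinge. The steel arm, 12 mm wide and 100 mm long with a rubber foot, runs from the hinge to the fixture's -x when clamped.
Mind the look-alikes: they are no part of the job. What is shaped like the tray_blue but white is not meant.

How it is judged:
On the way:
1. the clamp is flipped open (past 1.5 rad) while the block still stands in the nest (value of joint clamp above 1.5 rad and horizontal distance between block and fixture below 0.012 m and z of block in the frame of fixture below 0.02 m), for 0.2 s.
At the end, for the whole second after the job is handed in: Blue caps in the blue tray, one per pocket; red cap in the red tray; block in the yellow tray; each centred within 16 mm (tray x) and 18 mm (tray y) of a pocket centre, on its floor (underside below 8 mm over the tray underside), upright within 0.15 rad, at rest; clamp past 1.5 rad ((((x of blue_a in the frame of tray_blue between 0.013 and 0.045 m and y of blue_a in the frame of tray_blue between -0.018 and 0.018 m and z of blue_a in the frame of tray_blue between 0 and 0.008 m) and (x of blue_b in the frame of tray_blue between -0.045 and -0.013 m and y of blue_b in the frame of tray_blue between -0.018 and 0.018 m and z of blue_b in the frame of tray_blue between 0 and 0.008 m)) or ((x of blue_a in the frame of tray_blue between -0.045 and -0.013 m and y of blue_a in the frame of tray_blue between -0.018 and 0.018 m and z of blue_a in the frame of tray_blue between 0 and 0.008 m) and (x of blue_b in the frame of tray_blue between 0.013 and 0.045 m and y of blue_b in the frame of tray_blue between -0.018 and 0.018 m and z of blue_b in the frame of tray_blue between 0 and 0.008 m))) and ((x of red_a in the frame of tray_red between 0.013 and 0.045 m and y of red_a in the frame of tray_red between -0.018 and 0.018 m and z of red_a in the frame of tray_red between 0 and 0.008 m) or (x of red_a in the frame of tray_red between -0.045 and -0.013 m and y of red_a in the frame of tray_red between -0.018 and 0.018 m and z of red_a in the frame of tray_red between 0 and 0.008 m)) and ((x of block in the frame of tray_yellow between 0.013 and 0.045 m and y of block in the frame of tray_yellow between -0.018 and 0.018 m and z of block in the frame of tray_yellow between 0 and 0.008 m) or (x of block in the frame of tray_yellow between -0.045 and -0.013 m and y of block in the frame of tray_yellow between -0.018 and 0.018 m and z of block in the frame of tray_yellow between 0 and 0.008 m)) and value of joint clamp above 1.5 rad and angle between each of blue_a, blue_b, red_a, block's own z axis and vertical below 0.15 rad and linear speed of each of blue_a, blue_b, red_a, block below 0.02 m/s and angular speed of each of blue_a, blue_b, red_a, block below 0.2 rad/s); the robot touches nothing.
It fails at once if a cartridge or the block is knocked over (tilted more than 0.8 rad) (angle between any of blue_a, blue_b, red_a, block's own z axis and vertical above 0.8 rad).
It also fails if it takes over 120 s, if anything falls off the work surface, if the arm or the gripper's body presses on something with over 40 N, if the wrist force passes 120 N, or if a joint passes its speed limit or range.

## Working session

There is one attempt and no reset: what is moved stays moved. The work goes in short steps, Python scripts to look and compute and a tool call to move; the robot and the scene stay as the last step left them, time stands still between calls to the robot, and variables do not carry over. Pictures are saved under pics/ and viewed, at most 14 in all, crops included, and the job is handed in when it is done.

Besides the shell and the picture viewer there is one more tool, called as a command line: name --pt "numbers of a row" for each row, then --argument value for the rest. servo_tool: Moves the arm, as the interface text tells. Its arguments: {"type":"object","properties":{"motion":{"type":"array","items":{"type":"array","items":{"type":"number"}}},"squeeze":{"type":"number"}},"required":["motion"]}

```bash
mkdir -p pics
cat > h.py <<'E'
import numpy as np, cv2, pickle
from station import ctrl
from scipy.spatial.transform import Rotation as R
def snap(name, fn=None):
    o=ctrl.get_obs(); c=ctrl.camera(name)
    c={k:(np.array(v) if not np.isscalar(v) else v) for k,v in c.items()}
    if name=="wrist":
        T=np.eye(4);T[:3,:3]=R.from_euler('xyz',o['eef_rot']).as_matrix();T[:3,3]=o['ee_pos']
        c['wc']=T@c['hand_eye']
    else: c['wc']=np.linalg.inv(c['camera_from_world'])
    c['K']=np.array([[c['fx'],0,c['cx']],[0,c['fy'],c['cy']],[0,0,1.]])
    if fn: cv2.imwrite(f'pics/{fn}.png',c['image'][:,:,::-1])
    return c
def ray(c,px):
    u=cv2.undistortPoints(np.array(px,float).reshape(-1,1,2),c['K'],c['dist']).reshape(-1,2)
    d=np.c_[u[:,0],-u[:,1],-np.ones(len(u))]@c['wc'][:3,:3].T
    return c['wc'][:3,3],d
def plane(c,px,z):
    o,d=ray(c,px); return o+d*((z-o[2])/d[:,2])[:,None]
def tri(c1,p1,c2,p2):
    o1,d1=ray(c1,[p1]);o2,d2=ray(c2,[p2]);A=np.c_[d1[0],-d2[0]]
    s=np.linalg.lstsq(A,o2-o1,rcond=None)[0];a=o1+s[0]*d1[0];b=o2+s[1]*d2[0]
    return (a+b)/2,np.linalg.norm(a-b)
def proj(c,P):
    Q=np.atleast_2d(P)@np.eye(3); w=np.linalg.inv(c['wc']); q=Q@w[:3,:3].T+w[:3,3]
    q=q*[1,-1,-1]; return cv2.projectPoints(q,np.zeros(3),np.zeros(3),c['K'],c['dist'])[0].reshape(-1,2)
E
python3 - <<'E'
from h import *
for n in("top","scene"):
    c=snap(n,n+"0"); print(n,c['wc'].round(3).tolist(),c['fx'],c['dist'])
print(ctrl.get_obs())
E
```

```text
top [[-0.002, 0.992, -0.126, 0.228], [-1.0, -0.003, -0.006, 0.132], [-0.006, 0.126, 0.992, 1.537], [0.0, 0.0, 0.0, 1.0]] 454.86582683759895 [0.00700589 0.         0.         0.         0.        ]
scene [[0.838, -0.408, 0.362, 0.912], [0.546, 0.646, -0.533, -0.631], [-0.016, 0.645, 0.764, 1.173], [0.0, 0.0, 0.0, 1.0]] 516.6644454642865 [-0.09824002  0.          0.          0.          0.        ]
{'time_s': 0.1, 'qpos': array([-1.18165216e+00,  3.00396065e-01,  1.52150263e+00, -8.61236953e-06,
        1.32066725e+00, -6.66128752e-02]), 'joint_vel': array([-0.00046556, -0.00078538, -0.00262971,  0.00173578, -0.00053951,
       -0.00080091]), 'tau': array([ 3.32320442e-04, -5.32647943e+01, -3.53284121e+01,  7.08558387e-02,
        2.34676333e-02, -6.13867860e-05]), 'ee_pos': array([ 0.24205853, -0.49384035,  0.40416057]), 'eef_rot': array([-3.14062097e+00, -5.64617762e-05,  4.55759149e-01]), 'force': array([-0.0520594 , -0.31201638,  0.5541307 ]), 'moment': array([ 0.00715909,  0.04547774, -0.01830655]), 'grip_force': 0.0, 'grip_width': 0.09392019119168166}
```

View pics/top0.png

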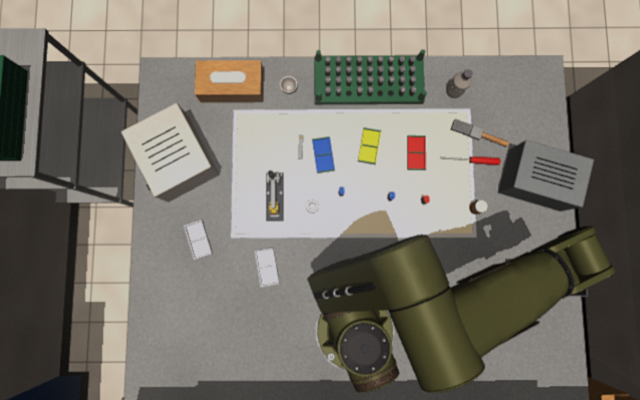

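View pics/scene0.png

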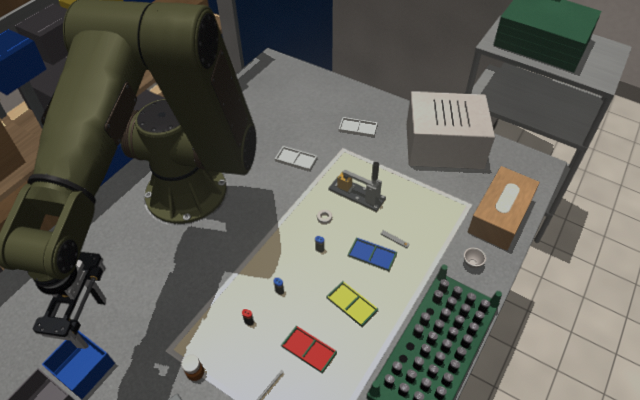

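The top view shows the fixture at about (274,195), the blue caps at (341,191) and (391,196), and the red cap at (425,199). The blue, yellow and red trays are at about (323,155), (370,145) and (416,152). The scene view shows the same layout, with the handle upright at (375,170).

```bash
cat >> h.py <<'E'
HS={'blue':((100,140,60),(125,255,255)),'yellow':((22,120,70),(34,255,255)),'red':((0,150,80),(6,255,255))}
def blobs(c,col,amin=8):
    hsv=cv2.cvtColor(c['image'],cv2.COLOR_RGB2HSV); m=cv2.inRange(hsv,*HS[col])
    if col=='red': m|=cv2.inRange(hsv,(174,150,80),(180,255,255))
    n,l,s,ce=cv2.connectedComponentsWithStats(cv2.morphologyEx(m,cv2.MORPH_CLOSE,np.ones((3,3))))
    return [(s[i,4],ce[i].round(1),s[i,:4],l==i) for i in range(1,n) if s[i,4]>=amin]
E
python3 - <<'E'
from h import *
for n,(x0,y0,x1,y1) in(("top",(232,110,480,240)),("scene",(170,140,480,400))):
    c=snap(n)
    for col in HS:
        for a,ce,bb,m in blobs(c,col):
            if x0<ce[0]<x1 and y0<ce[1]<y1:
                z=.008 if a>150 else .05
                p=np.argwhere(m)[:,::-1].astype(float); P=plane(c,p,z)[:,:2].astype(np.float32)
                r=cv2.minAreaRect(P)
                print(n,col,a,ce,plane(c,[ce],z)[0].round(4),np.round(r[1],3),round(r[2],1))
E
```

```text
top blue 509 [322.9 154.4] [0.5903 0.1011 0.008 ] [0.11  0.056] 8.4
top blue 23 [341.3 190.7] [0.4575 0.0418 0.05  ] [0.01 0.02] 89.4
top blue 23 [391.4 195.4] [ 0.4414 -0.1232  0.05  ] [0.01  0.017] 88.7
top yellow 545 [369.1 145.4] [ 0.6214 -0.058   0.008 ] [0.059 0.111] 79.4
top yellow 37 [274.1 208.8] [0.3978 0.2635 0.05  ] [0.023 0.026] 0.6
top red 531 [416.  152.1] [ 0.5972 -0.2183  0.008 ] [0.055 0.109] 88.4
top red 30 [426.  198.9] [ 0.4294 -0.2367  0.05  ] [0.013 0.02 ] 88.1
scene blue 33 [319.4 239. ] [0.4587 0.039  0.05  ] [0.019 0.013] 32.4
scene blue 618 [372.  254.4] [0.59   0.0972 0.008 ] [0.108 0.051] 8.5
scene blue 43 [277.7 281.5] [ 0.4417 -0.1279  0.05  ] [0.015 0.022] 75.2
scene yellow 941 [352. 303.] [ 0.6199 -0.0591  0.008 ] [0.062 0.112] 79.7
scene red 55 [246.5 313.1] [ 0.43   -0.2409  0.05  ] [0.023 0.016] 33.0
scene red 1086 [308.6 348.5] [ 0.5954 -0.2203  0.008 ] [0.061 0.11 ] 88.3
```

servo_tool --pt "0 3 6 0 0" --pt "0 6 12 0 0" --pt "0 9 18 0 0" --pt "0 12 24 0 0" --pt "0 14 28 0 0" --pt "0 16 32 0 0" --pt "0 16 32 0 0"

```text
time_s: 1.08
ee_pos: [0.4028, -0.1718, 0.4047]
eef_rot: [-3.142, -0.0, 0.46]
force: [-0.2, -0.1, -0.2]
grip_width: 0.0936
grip_force: 0.0
```

Run:
```python
from h import *
c=snap("wrist","w1"); print(c['hand_eye'].round(3).tolist(),c['fx'],c['wc'].round(3).tolist())
for col in HS:
    for a,ce,bb,m in blobs(c,col,60): print(col,a,ce,bb)
```

```text
[[-0.0, 0.958, 0.288, 0.085], [1.0, 0.001, -0.001, -0.0], [-0.001, 0.288, -0.958, 0.019], [0.0, 0.0, 0.0, 1.0]] 326.7214685703088 [[0.443, 0.859, 0.257, 0.479], [-0.896, 0.424, 0.129, -0.134], [0.001, -0.288, 0.958, 0.385], [0.0, 0.0, 0.0, 1.0]]
blue 452 [147.8  38.5] [138  25  20  29]
blue 341 [299.1 132.5] [289 121  21  24]
red 5400 [443.  43.] [393   0 107 100]
red 1610 [600. 162.] [563 132  72  57]
red 319 [390.2 191.2] [381 180  19  23]
```

View pics/w1.png

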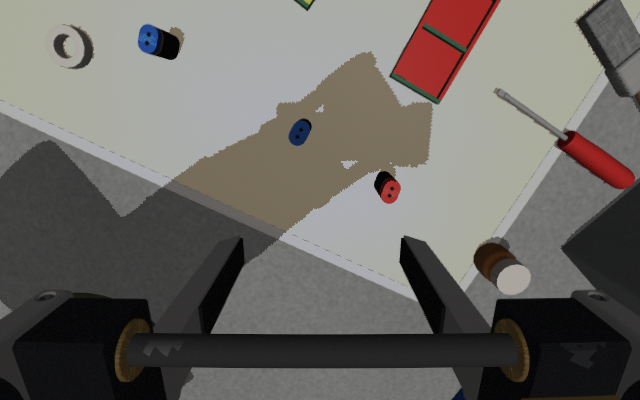

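The wrist view shows the blue caps at (148,38) and (299,132) and the red cap at (390,191). The camera sits on the tool's +x side. Next I look at the fixture.

servo_tool --pt "0 0 5 2 -5" --pt "0 0 10 4 -10" --pt "0 0 15 5 -15" --pt "0 -1 20 5 -20" --pt "0 -2 25 5 -26" --pt "0 -3 30 5 -26" --pt "0 -4 35 5 -26" --pt "0 -4 40 5 -26" --pt "0 -4 43 5 -26" --pt "0 -4 43 5 -26" --pt "0 -4 43 5 -26"

```text
time_s: 2.5
ee_pos: [0.3626, 0.2551, 0.4545]
eef_rot: [3.141, 0.0, 0.001]
force: [0.5, -0.4, -0.6]
grip_width: 0.0941
grip_force: 0.0
```

Run:
```python
from h import *
c=snap("wrist","w2"); pickle.dump(c,open('w2.pkl','wb'))
for col in HS:
    for a,ce,bb,m in blobs(c,col,60): print(col,a,ce,bb)
```

```text
blue 1421 [457.4  13.1] [432   0  54  31]
blue 318 [510.4  93.2] [503  82  16  23]
yellow 78 [589.2   1.6] [575   0  24   6]
```

View pics/w2.png

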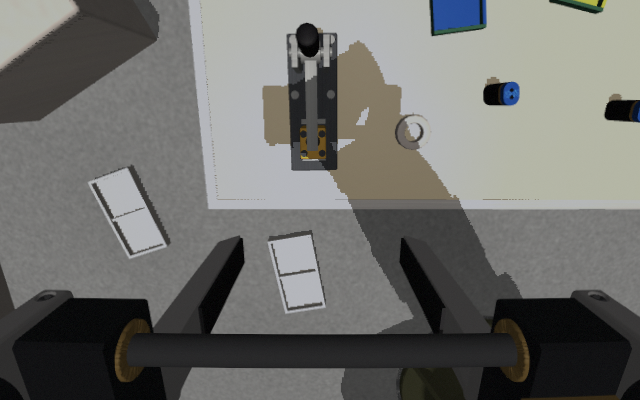

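The fixture's near plate edge is at about (291..337,169), the block at (313,143) and the handle end at (307,36). Zooming in.

Run:
```python
from h import *
c=pickle.load(open('w2.pkl','rb'))
im=c['image'][10:180,250:400,::-1]
cv2.imwrite('pics/w2c.png',cv2.resize(im,None,fx=3.5,fy=3.5,interpolation=cv2.INTER_CUBIC))
```

```text
(no output)
```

View pics/w2c.png

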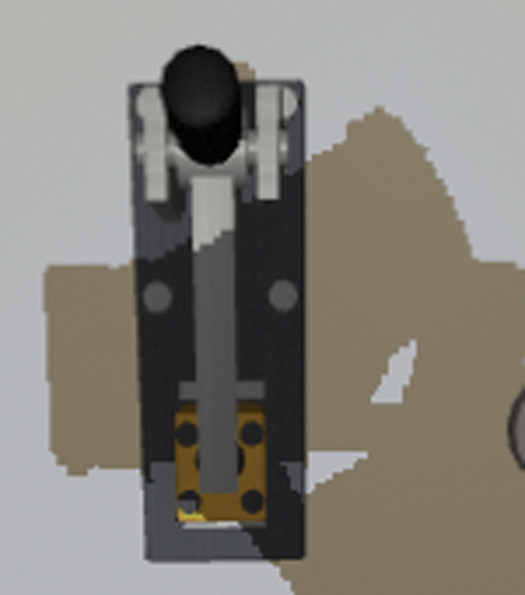

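Run:
```python
from h import *
c=pickle.load(open('w2.pkl','rb'))
f=lambda *p:np.array(p)/3.5+[250,10]
P=plane(c,f((147,560),(304,558),(304,81),(129,83)),.012);print(P.round(4))
B=plane(c,f((177,408),(266,406),(267,520),(179,522)),.056);print(B.round(4),B.mean(0))
n=P[:2].mean(0);t=P[2:].mean(0);d=t-n;print(np.linalg.norm(d),np.degrees(np.arctan2(d[1],d[0])),'origin',n+d/np.linalg.norm(d)*.04)
print('handle',plane(c,f((202,85)),.162))
# height of block: same corners-centre in top view
t=snap('top');print(tri(c,f((222,464))[0],t,[274.1,208.8]))
```

```text
[[0.3634 0.2936 0.012 ]
 [0.3641 0.2346 0.012 ]
 [0.5277 0.2367 0.012 ]
 [0.5271 0.2958 0.012 ]]
[[0.4222 0.2787 0.056 ]
 [0.4228 0.2498 0.056 ]
 [0.3856 0.2493 0.056 ]
 [0.3849 0.2786 0.056 ]] [0.40387468 0.26408914 0.056     ]
0.1636603986734457 0.7580674270519283 origin [0.40373017 0.26463157 0.012     ]
handle [[0.49832302 0.26559028 0.162     ]]
(array([0.40063858, 0.26523906, 0.02633177]), np.float64(0.0008074415837953876))
```

The fixture origin comes out at (0.4037, 0.2646) with yaw of about 0.8°. I close the fingers and push the handle over.

servo_tool --pt "1 2 1 0 0" --pt "1 5 1.1 0 0" --pt "1 8 1.1 0 0" --pt "1 8.3 1.1 0 0" --pt "1 8.3 1.1 -4 0" --pt "1 8.3 1.1 -8 0" --pt "1 8.3 1.1 -11 0" --pt "1 8.3 1.1 -13 0" --pt "1 8.3 1.1 -13 0" --pt "1 8.3 1.1 -13 0"

```text
time_s: 3.85
ee_pos: [0.4451, 0.267, 0.3258]
eef_rot: [-3.141, -0.001, 0.002]
force: [-1.1, -0.3, -0.0]
grip_width: 0.0006
grip_force: 0.0
```

servo_tool --pt "1 1.5 0 0 0" --pt "1 3 0 0 0" --pt "1 4.5 0 0 0" --pt "1 6 0 0 0" --pt "1 7.5 0 0 0" --pt "1 9 0.1 0 0" --pt "1 10.5 0.1 0 0" --pt "1 12 0.1 0 0" --pt "1 13 0.1 0 0" --pt "1 13 0.1 0 0" --pt "1 13 0.1 0 0" --pt "1 13 0.1 0 0"

```text
time_s: 5.35
ee_pos: [0.5748, 0.2682, 0.3248]
eef_rot: [-3.142, -0.0, 0.002]
force: [0.8, -0.7, -0.6]
grip_width: 0.0001
grip_force: 0.0
```

Run:
```python
from h import *
c=snap("scene");im=c['image'][110:240,300:420,::-1]
cv2.imwrite('pics/s1.png',cv2.resize(im,None,fx=4,fy=4))
```

```text
(no output)
```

View pics/s1.png

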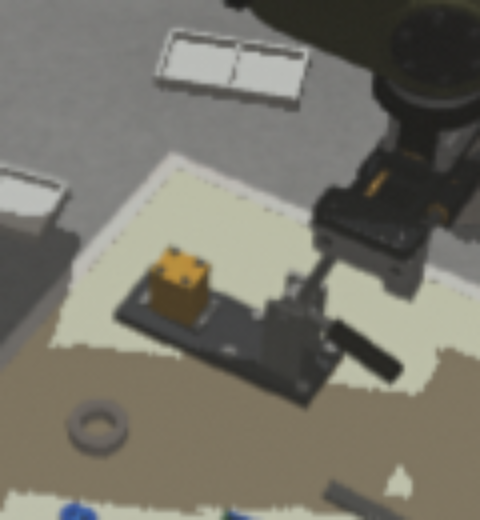

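The clamp is open, with the handle down on the far side, and the block still stands in the nest at crop (180,285). I rise, turn 180° and go above the block.

servo_tool --pt "1 0 0 5 0" --pt "1 0 0 10 0" --pt "0 0 0 14 0" --pt "0 -2 0 14 10" --pt "0 -5 0 14 20" --pt "0 -8 0 14 30" --pt "0 -11 0 14 40" --pt "0 -14 0 14 50" --pt "0 -17.1 -0.3 14 60" --pt "0 -17.1 -0.3 14 70" --pt "0 -17.1 -0.3 14 80" --pt "0 -17.1 -0.3 14 90" --pt "0 -17.1 -0.3 14 100" --pt "0 -17.1 -0.3 14 110" --pt "0 -17.1 -0.3 14 120" --pt "0 -17.1 -0.3 14 130" --pt "0 -17.1 -0.3 14 140" --pt "0 -17.1 -0.3 14 150" --pt "0 -17.1 -0.3 14 160"

```text
time_s: 7.78
ee_pos: [0.4038, 0.2651, 0.4648]
eef_rot: [3.141, 0.0, 2.801]
force: [-0.6, -0.1, 0.4]
grip_width: 0.094
grip_force: 0.0
```

servo_tool --pt "0 0 0 -2 10" --pt "0 0 0 -5 20" --pt "0 0 0 -8 20.8" --pt "0 0 0 -10 20.8" --pt "0 0 0 -10 20.8" --pt "0 0 0 -10 20.8"

```text
time_s: 8.52
ee_pos: [0.4041, 0.2652, 0.3657]
eef_rot: [3.141, 0.001, -3.126]
force: [-0.6, 1.4, -0.0]
grip_width: 0.0939
grip_force: 0.0
```

Run:
```python
from h import *
c=snap("wrist","w3")
print(ctrl.get_obs()['ee_pos'],ctrl.get_obs()['eef_rot'])
for col in HS:
    for a,ce,bb,m in blobs(c,col,60): print(col,a,ce,bb)
```

```text
[0.40414385 0.2652375  0.36575942] [ 3.14080649e+00  1.41625754e-03 -3.12552973e+00]
blue 348 [ 96.7 245.6] [ 87 234  20  24]
blue 286 [165.2 300.6] [155 292  25  23]
blue 82 [153.3 307.8] [148 295  11  27]
```

View pics/w3.png

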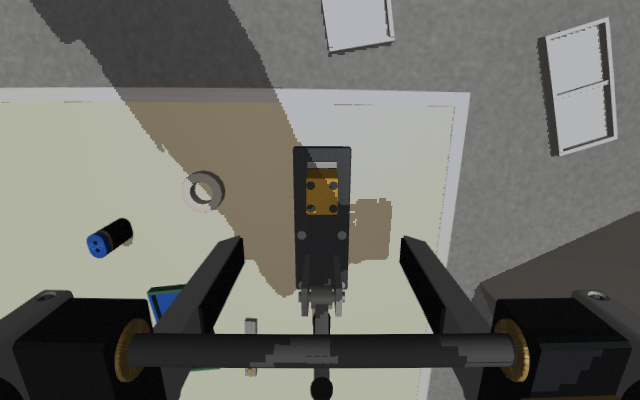

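The block is centred between the fingers at (322,193). I descend, grasp and lift a little.

servo_tool --pt "0 0 -0.05 -4 0" --pt "0 0 -0.05 -8 0" --pt "0 0 -0.05 -11 0" --pt "0 0 -0.05 -13 0" --pt "0 0 -0.05 -14.6 0" --pt "0 0 -0.05 -14.6 0" --pt "0.5 0 -0.05 -14.6 0" --pt "1 0 -0.05 -14.6 0" --pt "1 0 -0.05 -14.6 0" --pt "1 0 -0.05 -14.6 0" --pt "1 0 -0.05 -14.6 0" --pt "1 0 -0.05 -14.6 0" --squeeze 25

```text
time_s: 10.07
ee_pos: [0.4041, 0.2647, 0.2187]
eef_rot: [3.142, -0.0, -3.126]
force: [-0.3, 0.1, 0.6]
grip_width: 0.0378
grip_force: 0.0
```

servo_tool --pt "1 0 0 1 0" --pt "1 0 0 3 0" --pt "1 0 0 6 0" --pt "1 0 0 10 0" --pt "1 0 0 15 0" --pt "1 0 0 20 0" --pt "1 0 0 20 0" --pt "1 0 0 20 0"

```text
time_s: 11.08
ee_pos: [0.4039, 0.2645, 0.4181]
eef_rot: [-3.141, -0.001, -3.126]
force: [-0.4, 0.8, -1.6]
grip_width: 0.0297
grip_force: 25.0
```

servo_tool --pt "1 0 -4 0 0" --pt "1 2 -8 0 0" --pt "1 5 -12 0 -3" --pt "1 8 -16 0 -6" --pt "1 11 -19 0 -9" --pt "1 14 -22 0 -11.3" --pt "1 17 -25 0 -11.3" --pt "1 20 -28 0 -11.3" --pt "1 22.2 -29.5 0 -11.3" --pt "1 22.2 -29.5 0 -11.3" --pt "1 22.2 -29.5 0 -11.3"

```text
time_s: 12.45
ee_pos: [0.6258, -0.0299, 0.4175]
eef_rot: [-3.142, -0.002, 2.961]
force: [0.2, 0.2, -0.9]
grip_width: 0.0302
grip_force: 25.0
```

Run:
```python
from h import *
print(ctrl.get_obs()['ee_pos'],ctrl.get_obs()['eef_rot'])
c=snap("wrist","w4");pickle.dump(c,open('w4.pkl','wb'))
s=snap("scene")
for col in HS:
    for a,ce,bb,m in blobs(c,col,60): print(col,a,ce,bb)
p=proj(s,ctrl.get_obs()['ee_pos']-[0,0,.2])[0];print(p)
u,v=np.clip(p.astype(int),50,[590,350])
a=cv2.resize(s['image'][v-50:v+50,u-60:u+60,::-1],None,fx=4,fy=4);b=c['image'][:,:,::-1]
cv2.imwrite('pics/w4s.png',np.hstack([a,cv2.resize(b[:,160:480],(320,400))]))
print(u-60,v-50)
```

```text
[ 0.62578736 -0.0299417   0.41750681] [-3.14154426e+00 -2.10535099e-03  2.96059917e+00]
blue 302 [362.5   8.6] [352   0  21  20]
blue 441 [190.1  21.2] [180   7  21  30]
blue 4945 [425.1 125.5] [388  72  74 110]
yellow 4230 [296.5 172.6] [270 130  54  92]
red 398 [77.8 32.7] [67 19 22 28]
red 3657 [166.8 178.5] [133 132  68  94]
red 271 [141.1 183.3] [127 140  30  88]
red 299 [  7.7 189.6] [  0 180  21  20]
[364.2614346  248.52202205]
304 198
```

View pics/w4s.png

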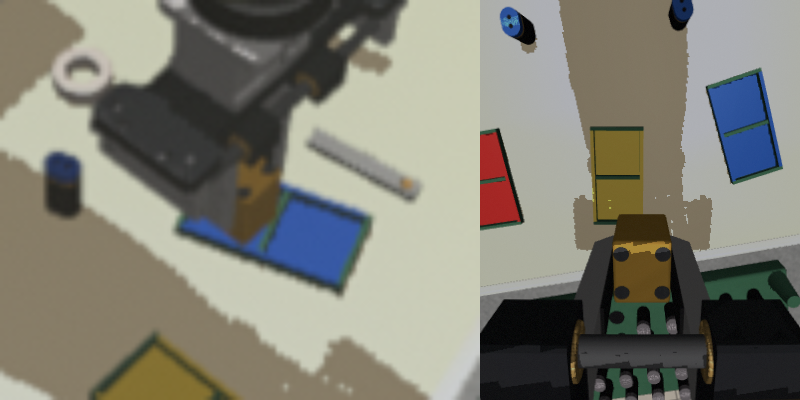

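The block is held level, with its camera-side face spanning rows 215–242. The tray's long axis runs nearly along world x, so I correct the pocket positions.

Run:
```python
from h import *
c=pickle.load(open('w4.pkl','rb'));HE=c['hand_eye']
c2=dict(c);c2['wc']=HE
for px in [(297,215),(345,215),(321,215),(296,242),(347,242)]:
    o,d=ray(c2,[px]);d=d[0];print(px,(o+d*(.018-o[0])/d[0]).round(4))
A=plane(c,[(270,127),(323,127),(275,177),(321,177)],.012).round(4);print(A)
n,r=A[:2].mean(0),A[2:].mean(0);print('pocket near',(n+r)/2, np.degrees(np.arctan2(*(r-n)[1::-1])),np.linalg.norm(r-n))
for col in('blue','red','yellow'):
    M=sum(m for a,ce,bb,m in blobs(c,col,250) if bb[1]>60 and ce[0]>20)
    p=np.argwhere(M)[:,::-1].astype(float);r=cv2.minAreaRect(plane(c,p,.009)[:,:2].astype(np.float32));print(col,r)
t=snap('top')
for a,ce,bb,m in blobs(c,'blue',250)[:2]+blobs(c,'red',250)[:1]: print('cap',plane(c,[ce],.047)[0].round(4))
```

```text
(297, 215) [ 0.018  -0.015   0.2091]
(345, 215) [0.018  0.0145 0.2091]
(321, 215) [ 1.800e-02 -2.000e-04  2.092e-01]
(296, 242) [ 0.018  -0.0125  0.1683]
(347, 242) [0.018  0.0128 0.1683]
[[ 0.5574 -0.0783  0.012 ]
 [ 0.5686 -0.0179  0.012 ]
 [ 0.6163 -0.0856  0.012 ]
 [ 0.6263 -0.0309  0.012 ]]
pocket near [ 0.59215  -0.053175  0.012   ] -9.87617534317261 0.05917695919866112
blue ((0.5917972326278687, 0.10035467147827148), (0.11330578476190567, 0.062920942902565), 8.083283424377441)
red ((0.5978519916534424, -0.22233444452285767), (0.06265634298324585, 0.11286953836679459), 88.45783233642578)
yellow ((0.62213134765625, -0.05975315719842911), (0.0627283900976181, 0.11318644881248474), 79.41213989257812)
cap [0.4626 0.04   0.047 ]
cap [ 0.4424 -0.1271  0.047 ]
cap [ 0.4296 -0.2417  0.047 ]
```

servo_tool --pt "1 -3.4 -2.35 0 0" --pt "1 -3.4 -2.35 -4 0" --pt "1 -3.4 -2.35 -8 0" --pt "1 -3.4 -2.35 -12 0" --pt "1 -3.4 -2.35 -16 0" --pt "1 -3.4 -2.35 -18 0" --pt "1 -3.4 -2.35 -19 0" --pt "1 -3.4 -2.35 -19.5 0" --pt "1 -3.4 -2.35 -19.8 0" --pt "1 -3.4 -2.35 -20 0" --pt "1 -3.4 -2.35 -20 0" --pt "1 -3.4 -2.35 -20 0"

```text
time_s: 14.1
ee_pos: [0.5921, -0.0539, 0.2189]
eef_rot: [3.142, 0.0, 2.96]
force: [-0.4, 0.5, -0.5]
grip_width: 0.0297
grip_force: 25.0
```

servo_tool --pt "1 0 0 -0.1 0" --pt "1 0 0 -0.2 0" --pt "1 0 0 -0.3 0" --pt "1 0 0 -0.4 0" --pt "1 0 0 -0.5 0" --pt "1 0 0 -0.5 0" --pt "1 0 0 -0.5 0"

```text
time_s: 14.98
ee_pos: [0.5925, -0.0539, 0.2169]
eef_rot: [-3.141, 0.003, 2.96]
force: [-13.4, 1.3, 31.6]
grip_width: 0.0296
grip_force: 25.0
```

servo_tool --pt "1 0 0 0.2 0" --pt "1 0 0 0.2 0" --pt "0.6 0 0 0.2 0" --pt "0.6 0 0 0.2 0" --pt "0.5 0 0 0.2 0" --pt "0.4 0 0 0.3 0" --pt "0.4 0 0 2 0" --pt "0.4 0 0 5 0" --pt "0.4 0 0 8 0" --pt "0.2 0 0 12 0" --pt "0 0 0 16 0" --pt "0 0 0 18 0" --pt "0 0 0 18 0" --pt "0 0 0 18 0"

```text
time_s: 16.73
ee_pos: [0.5919, -0.0538, 0.393]
eef_rot: [-3.142, -0.001, 2.96]
force: [0.2, -0.3, -0.2]
grip_width: 0.0936
grip_force: 0.0
```

Run:
```python
from h import *
s=snap("scene");t=snap("top");w=snap("wrist")
a=cv2.resize(s['image'][220:400,180:420,::-1],(400,300));a2=cv2.resize(t['image'][110:240,232:440,::-1],(400,300))
cv2.imwrite('pics/p1.png',np.vstack([np.hstack([a,a2]),cv2.resize(w['image'][50:250,50:583,::-1],(800,300))]))
```

```text
(no output)
```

View pics/p1.png

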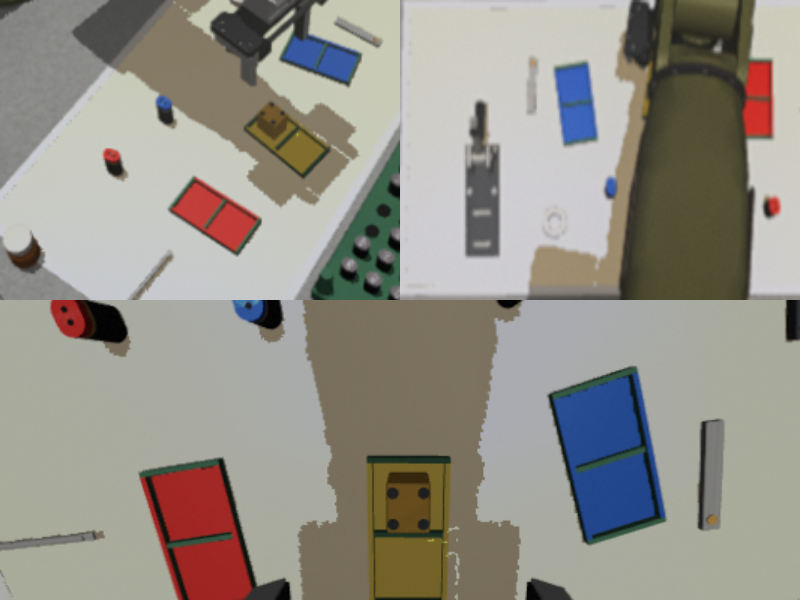

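The block stands upright in the near yellow pocket. Now the cartridges: I put the wrist camera straight above the first blue one.

servo_tool --pt "0 -2 4 0 5" --pt "0 -4.5 8 -3 10.4" --pt "0 -4.5 9.4 -5 10.4" --pt "0 -4.5 9.4 -5 10.4" --pt "0 -4.5 9.4 -5 10.4"

```text
time_s: 17.5
ee_pos: [0.5474, 0.0396, 0.3442]
eef_rot: [-3.141, 0.001, 3.141]
force: [0.5, 0.6, 0.0]
grip_width: 0.0939
grip_force: 0.0
```

```bash
cat >> h.py <<'E'
def cap(col,near,fn=None):
    c=snap("wrist",fn);o=ctrl.get_obs()
    for a,ce,bb,m in blobs(c,col,150):
        P=plane(c,[ce],.05)[0]
        if np.hypot(*(P[:2]-near))<.03:
            p=plane(c,np.argwhere(cv2.morphologyEx(m.astype(np.uint8),cv2.MORPH_CLOSE,np.ones((7,7))))[:,::-1].astype(float),.05)[:,:2]
            r=cv2.minAreaRect(p.astype(np.float32)); w,v=np.linalg.eigh(np.cov(p.T))
            print(col,a,ce,P.round(4),'rect',np.round(r[0],4),np.round(r[1],4),'dims',(4*np.sqrt(w)).round(4),'yaw',np.degrees(np.arctan2(v[1,1],v[0,1])).round(1)%180)
    print('tcp',o['ee_pos'].round(4),np.degrees(o['eef_rot'][2]).round(1))
    return c
E
python3 -c "
from h import *
cap('blue',[.46,.04],'c1')"
```

```text
blue 547 [322.3  98.4] [0.4598 0.0401 0.05  ] rect [0.4601 0.0403] [0.017 0.024] dims [0.0182 0.0258] yaw 7.0
tcp [0.5475 0.0394 0.3444] 180.0
```

servo_tool --pt "0 0 -5 0 0" --pt "0 -1 -10 0 0" --pt "0 -2 -14 0 0" --pt "0 -2 -16.7 0 0" --pt "0 -2 -16.7 0 0" --pt "0 -2 -16.7 0 0"

```text
time_s: 18.3
ee_pos: [0.5272, -0.1266, 0.344]
eef_rot: [3.142, 0.0, 3.141]
force: [0.1, -0.2, 0.6]
grip_width: 0.0937
grip_force: 0.0
```

```bash
python3 -c "
from h import *
cap('blue',[.442,-.127],'c2')"
```

```text
blue 537 [322.  103.2] [ 0.4433 -0.1263  0.05  ] rect [ 0.4432 -0.1262] [0.0162 0.0249] dims [0.0181 0.0259] yaw 177.8
tcp [ 0.5272 -0.1263  0.3439] -180.0
```

servo_tool --pt "0 0 -4 0 0" --pt "0 -1 -8 0 0" --pt "0 -1.2 -11.4 0 0" --pt "0 -1.2 -11.4 0 0" --pt "0 -1.2 -11.4 0 0"

```text
time_s: 18.98
ee_pos: [0.5154, -0.2398, 0.3436]
eef_rot: [3.141, -0.0, -3.14]
force: [-1.1, -0.1, 0.3]
grip_width: 0.0938
grip_force: 0.0
```

```bash
python3 -c "
from h import *
cap('red',[.4296,-.2417],'c3')
I=[cv2.imread(f'pics/c{i}.png')[20:200,230:410] for i in(1,2,3)]
cv2.imwrite('pics/caps.png',cv2.resize(np.hstack(I),(795,265)))"
```

```text
red 157 [320.7  92.6] [ 0.4231 -0.2406  0.05  ] rect [ 0.4229 -0.2405] [0.0081 0.0162] dims [0.0084 0.017 ] yaw 95.8
red 238 [322.6 110.5] [ 0.437 -0.239  0.05 ] rect [ 0.4359 -0.2391] [0.0141 0.017 ] dims [0.0135 0.0193] yaw 87.9
tcp [ 0.5154 -0.2396  0.3436] -179.9
```

View pics/caps.png

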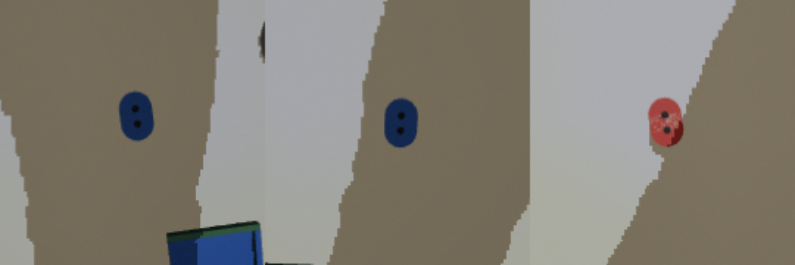

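Caps measure 26×18 mm at 50 mm height, which matches. Blue yaws are about 7° and −2°; the red one, from its pin holes, is about 10° at (0.4305,−0.2395). I grasp red.

servo_tool --pt "0.4 -4 0 0 5" --pt "0.4 -8.5 0 0 10" --pt "0.4 -8.5 0 -4 10" --pt "0.4 -8.5 0 -8 10" --pt "0.4 -8.5 0 -11 10" --pt "0.4 -8.5 0 -13.1 10" --pt "0.4 -8.5 0 -13.1 10" --pt "0.7 -8.5 0 -13.1 10" --pt "1 -8.5 0 -13.1 10" --pt "1 -8.5 0 -13.1 10" --pt "1 -8.5 0 -13.1 10" --pt "1 -8.5 0 -13.1 10" --pt "1 -8.5 0 -13.1 10" --pt "1 -8.5 0 -13.1 10" --squeeze 15

```text
time_s: 20.78
ee_pos: [0.4301, -0.2409, 0.2129]
eef_rot: [-3.141, 0.0, -2.967]
force: [-0.2, 1.4, 5.3]
grip_width: 0.0178
grip_force: 15.0
```

servo_tool --pt "1 0 0 2 0" --pt "1 0 0 5 0" --pt "1 2 0 8 0" --pt "1 6 1 8 -5" --pt "1 10 2 8 -10" --pt "1 13.8 2.05 8 -11" --pt "1 13.8 2.05 8 -11" --pt "1 13.8 2.05 5 -11" --pt "1 13.8 2.05 2.5 -11" --pt "1 13.8 2.05 1.2 -11" --pt "1 13.8 2.05 0.9 -11" --pt "1 13.8 2.05 0.9 -11" --pt "1 13.8 2.05 0.9 -11"

```text
time_s: 22.4
ee_pos: [0.5682, -0.2204, 0.2225]
eef_rot: [-3.141, 0.001, 3.124]
force: [-0.0, -0.2, -0.3]
grip_width: 0.018
grip_force: 15.0
```

servo_tool --pt "1 0 0 -0.1 0" --pt "1 0 0 -0.2 0" --pt "1 0 0 -0.3 0" --pt "1 0 0 -0.4 0" --pt "1 0 0 -0.4 0" --pt "1 0 0 -0.4 0"

```text
time_s: 23.15
ee_pos: [0.5681, -0.2204, 0.2177]
eef_rot: [-3.142, 0.0, 3.124]
force: [1.1, 0.9, -0.6]
grip_width: 0.0179
grip_force: 15.0
```

servo_tool --pt "1 0 0 -0.1 0" --pt "1 0 0 -0.1 0" --pt "0.78 0 0 -0.1 0" --pt "0.75 0 0 -0.1 0" --pt "0.7 0 0 -0.1 0" --pt "0.7 0 0 -0.1 0" --pt "0.7 0 0 2 0" --pt "0.7 0 0 5 0" --pt "0.5 0 0 8 0" --pt "0.4 0 0 12 0" --pt "0.4 0 0 12.5 0" --pt "0.4 0 0 12.5 0"

```text
time_s: 24.65
ee_pos: [0.568, -0.2203, 0.3422]
eef_rot: [3.141, -0.0, 3.124]
force: [-0.3, 0.3, -0.5]
grip_width: 0.0561
grip_force: 0.0
```

servo_tool --pt "0.4 -4 3 0 0" --pt "0.4 -8 6 0 0" --pt "0.4 -12.5 9.4 0 -1" --pt "0.4 -12.5 9.4 0 -1" --pt "0.4 -12.5 9.4 -4 -1" --pt "0.4 -12.5 9.4 -8 -1" --pt "0.4 -12.5 9.4 -11 -1" --pt "0.4 -12.5 9.4 -12.9 -1" --pt "0.4 -12.5 9.4 -12.9 -1" --pt "0.7 -12.5 9.4 -12.9 -1" --pt "1 -12.5 9.4 -12.9 -1" --pt "1 -12.5 9.4 -12.9 -1" --pt "1 -12.5 9.4 -12.9 -1" --pt "1 -12.5 9.4 -12.9 -1" --pt "1 -12.5 9.4 -12.9 -1" --pt "1 -12.5 9.4 -12.9 -1"

```text
time_s: 26.65
ee_pos: [0.4432, -0.1264, 0.2139]
eef_rot: [-3.141, 0.0, 3.107]
force: [-1.5, 0.1, 6.1]
grip_width: 0.018
grip_force: 15.0
```

servo_tool --pt "1 0 0 2 0" --pt "1 0 0 5 0" --pt "1 0 0 10 0" --pt "1 4 5 10 3" --pt "1 8 10 10 6" --pt "1 12 15 10 10" --pt "1 16 20 10 10" --pt "1 17.7 23.1 10 10" --pt "1 17.7 23.1 10 10" --pt "1 17.7 23.1 10 10" --pt "1 17.7 23.1 6 10" --pt "1 17.7 23.1 3 10" --pt "1 17.7 23.1 1.2 10" --pt "1 17.7 23.1 0.6 10" --pt "1 17.7 23.1 0.4 10" --pt "1 17.7 23.1 0.4 10" --pt "1 17.7 23.1 0.4 10"

```text
time_s: 28.78
ee_pos: [0.6202, 0.1047, 0.2184]
eef_rot: [-3.142, 0.001, -3.002]
force: [-0.5, -0.1, 0.8]
grip_width: 0.0177
grip_force: 15.0
```

servo_tool --pt "1 0 0 0 0" --pt "0.78 0 0 0 0" --pt "0.75 0 0 0 0" --pt "0.7 0 0 0 0" --pt "0.7 0 0 0 0" --pt "0.7 0 0 2 0" --pt "0.7 0 0 5 0" --pt "0.5 0 0 8 0" --pt "0.4 0 0 12 0" --pt "0.4 0 0 12.5 0" --pt "0.4 0 0 12.5 0"

```text
time_s: 30.15
ee_pos: [0.6199, 0.1046, 0.3432]
eef_rot: [3.142, 0.001, -3.002]
force: [0.5, 0.0, -0.9]
grip_width: 0.0562
grip_force: 0.0
```

servo_tool --pt "0.4 -5 -2 0 0" --pt "0.4 -10 -4 0 0" --pt "0.4 -16 -6.45 0 -1" --pt "0.4 -16 -6.45 0 -1" --pt "0.4 -16 -6.45 -4 -1" --pt "0.4 -16 -6.45 -8 -1" --pt "0.4 -16 -6.45 -11 -1" --pt "0.4 -16 -6.45 -12.95 -1" --pt "0.4 -16 -6.45 -12.95 -1" --pt "0.7 -16 -6.45 -12.95 -1" --pt "1 -16 -6.45 -12.95 -1" --pt "1 -16 -6.45 -12.95 -1" --pt "1 -16 -6.45 -12.95 -1" --pt "1 -16 -6.45 -12.95 -1" --pt "1 -16 -6.45 -12.95 -1" --pt "1 -16 -6.45 -12.95 -1"

```text
time_s: 32.15
ee_pos: [0.4602, 0.0402, 0.2134]
eef_rot: [-3.142, 0.0, -3.019]
force: [-1.5, -0.4, 6.5]
grip_width: 0.0177
grip_force: 15.0
```

servo_tool --pt "1 0 0 2 0" --pt "1 0 0 5 0" --pt "1 0 0 8 0" --pt "1 4 2 8 0" --pt "1 8 4 8 0" --pt "1 10.25 5.6 8 1" --pt "1 10.25 5.6 8 1" --pt "1 10.25 5.6 8 1" --pt "1 10.25 5.6 5 1" --pt "1 10.25 5.6 2.5 1" --pt "1 10.25 5.6 1.2 1" --pt "1 10.25 5.6 0.6 1" --pt "1 10.25 5.6 0.4 1" --pt "1 10.25 5.6 0.4 1" --pt "1 10.25 5.6 0.4 1"

```text
time_s: 34.02
ee_pos: [0.5627, 0.0962, 0.2177]
eef_rot: [-3.142, 0.001, -3.002]
force: [0.2, -0.4, -0.7]
grip_width: 0.0178
grip_force: 15.0
```

servo_tool --pt "1 0 0 0 0" --pt "0.78 0 0 0 0" --pt "0.75 0 0 0 0" --pt "0.7 0 0 0 0" --pt "0.7 0 0 0 0" --pt "0.7 0 0 2 0" --pt "0.7 0 0 5 0" --pt "0.5 0 0 10 0" --pt "0.4 0 0 15 0" --pt "0.4 0 -5 20 0" --pt "0.4 3 -10 22 0" --pt "0.4 6 -14 22 0" --pt "0.4 6 -14 22 0" --pt "0.4 6 -14 22 0"

```text
time_s: 35.78
ee_pos: [0.6224, -0.0435, 0.4367]
eef_rot: [3.141, -0.001, -3.002]
force: [-0.5, 0.7, 0.4]
grip_width: 0.0562
grip_force: 0.0
```

Run:
```python
from h import *
s=snap("scene");w=snap("wrist")
a=cv2.resize(s['image'][140:400,220:480,::-1],(400,400))
cv2.imwrite('pics/p2.png',np.hstack([a,cv2.resize(w['image'][:250,100:540,::-1],(400,400))]))
o=ctrl.get_obs();print(o['ee_pos'],o['time_s'])
T={'blue':((.5912,.1003),8.2),'red':((.5972,-.2215),-1.5)}
for col,(ctr,an) in T.items():
    for a,ce,bb,m in blobs(w,col,100): print(col,a,ce,(R.from_euler('z',-an,degrees=True).apply(plane(w,[ce],.052)[0]-[*ctr,0])[:2]*1000).round(1))
```

```text
[ 0.62223751 -0.04286246  0.4371989 ] 35.875
blue 3531 [437.1 161.5] [-10.6 -15.6]
red 576 [13.8 87.1] [ -27.  -170.9]
red 3870 [182.5 132.6] [-6.9 18.1]
```

View pics/p2.png

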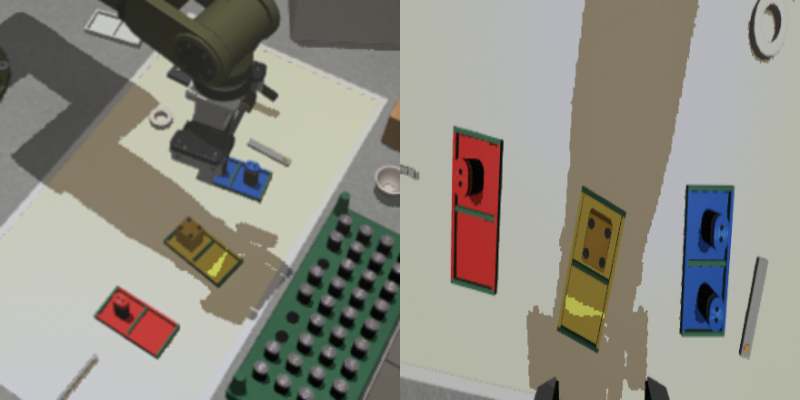

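All the pieces stand in their pockets. The wrist view shows red at (470,177), the block at (598,238) and the blues at (717,230) and (712,305). The robot is clear, so I hand in.

```bash
python3 -c "
from station import ctrl
print(ctrl.hand_in())"
```

```text
the job is handed in; nothing more can be done
None
```

I flipped the clamp open, then stood the block in the yellow tray, both blue cartridges in the blue tray and the red one in the red tray; the job is handed in at about 36 s with no verdict returned, and I did not look at the clamp again after lifting the block.

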